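Close a loaded thermal cycler and set its cover pressure

ROBOT

A 7-joint arm with a two-finger parallel gripper is mounted at the origin on the work surface. World frame = base frame: x ahead of the robot, y to its left, z up, the work surface at z = 0. Lengths are in mm, angles in rad, forces in N, time in s.
With the tool pointing down it reaches from about 400 to 900 mm from the base axis. Payload 5.5 kg.
Tool frame: the origin (TCP) lies midway between the tips of the shut fingers; the grasp point (between the pads) lies 19 mm behind it (arm.grip_point_offset is the distance from the TCP to the grasp point, in mm); z points along the fingers, y is the direction in which the jaws open and shut (so a half turn about z gives the same grasp; the last joint's range is limited). The gripper opens to 92 mm and grips with 3 to 60 N. Pads are 19 mm wide; open, the fingers measure 130 mm over their backs; the gripper's body (75 mm by 190 mm) begins 47 mm behind the grasp point.
Start: joints at [-1.087, 0.501, -0.427, 1.55, 0.221, 1.138, -0.21], TCP at [142.317, 634.229, 196.329] pointing down, gripper open.
Joint ranges: [-2.88, 2.88], [-0.31, 2.03], [-1.54, 1.56], [0.2, 2.42], [-1.41, 4.55], [0.19, 2.02], [-2.57, 2.57]. Speed limits (rad/s): [2.57, 2.57, 3.14, 3.14, 3.14, 3.14, 3.14].

INTERFACE

Orientations are given as a unit quaternion [x, y, z, w].
In Python, from bench import arm gives the robot as it stands.
- The arm moves only by the tool play_rows, never from a script. Its argument "plan" is one flat list of numbers, 7 for each row, row after row: the shift along the tool's x, y, z each as a share of 0.25 m, from -1 to 1, then the turn, a rotation vector about the tool's x, y, z each as a share of 5 degrees, from -1 to 1, then the gripper's target within -1 to 1 (fully open at 1, half-way at 0, shut at -1). A call has 1 to 20 rows; each row shifts and turns the commanded pose from where the row before left it, along the tool's axes as they then stand; what a row does not reach is not made up. A row lasts 1/8 s, in which the tool goes at most 62.5 mm and 10.7 degrees, less where a joint would pass 70% of its speed; a pose out of reach is approached as far as the arm can. A call with a number of a shift or a turn outside -1 to 1 is refused whole. A call with a gripper value outside its range is refused whole. The fingers move at their own pace and stop on an object; the grip force is fixed at half the most. Time passes only in rows, so rows that do not move let the fingers close. It gives the time, the measured TCP pose, the force and the opening at its end, in the units of the state.
- arm.read_state(): the state, without advancing time (a new reading comes with each control period).
- arm.snapshot(name): name is "scene" or "top"; returns (picture, depth): 480x640x3 uint8, blue, green, red; 480x640 float32, mm along the optical axis (not along the pixel's ray), 0 where there is no reading.
- arm.camera_model(name): a dict with "intrinsics" (3x3 intrinsics, pixels), "dist_coeffs" ([k1, k2, p1, p2, k3] as OpenCV has them; the pictures are not rectified), "xyz" and "rotation" of the camera in the world. Camera axes: x right, y up, looking along -z (the intrinsics and any distortion apply to the point x, -y, -z); pixel columns grow to the right and rows downward; lengths in mm; the calibration is good to about 2 mm. A picture is of the moment at which its call begins. camera_model takes no time and is no camera call.
- arm.hand_in(): hands the job in, once; it reports no verdict.
The state is a dict: "clock": time; "qpos": joint angles; "qd": joint speeds; "joint_efforts": joint torques, N m; "position": TCP position; "tool_rot": TCP orientation; "wrist_force": force on the tool from outside, world axes, zero at the start; "ft_torque": the same for the moment, N m; "width": finger opening in mm.
Only numpy, scipy, OpenCV 4.12 (cv2) and the standard library are available. Lean on these libraries where they do the work, as an engineer would, in place of code of your own. Each camera call takes 0.05 s, during which the arm holds its last target.

TASK

The tubes are loaded: ease the thermal cycler's sliding cover forward by its handle until it is fully home against its front stop, then tighten the wing knob clockwise until the pressure pointer points at the little block set at the edge of its scale, not running more than a division or so past it, and let go. Do not slam the cover, and do not hold the knob down or lean on it while you tighten, for it has to rise with its sprung bridge, otherwise the plate underneath cracks the tube caps. Leave the things beside the cycler where they are.

Things in the scene. Friction and masses are not known exactly. Their poses are not given: they have to be found in the camera images.
- cycler: bench thermal cycler, white housing 380 x 230 mm, grey deck 115 mm high with guide rails, keypad and black stop bar at the front. Origin on the bench under the deck, 180 mm behind the housing's upright front face (a sloping panel reaches 35 mm further); x points to its rear, z up. It stands fixed.
- cover (a joint): slide of the white cover (190 x 205 mm, top 157 mm above the bench): 0 when parked at the back, 0.150 m when home against the front stop. It starts at 0 to 0.040, moves towards the cycler's front, and drags with about 7 N.
- handle_mid (a point): middle of the black handle bar across the cover's front edge: bar 120 mm long (along y), 12 x 12 mm, its centre 32 mm above the cover, free underneath between two end posts. Axes as the cycler's: x to the rear, so the cover closes towards -x. The knob's axis lies 95 mm behind the bar.
- knob_grip (a point): point on the axis of the black wing knob, 12 mm below the wing's top and 23 mm above its round flange (50 mm across). Wing 56 mm long (along x), 14 mm wide (y), 38 mm tall. Turns about the vertical, clockwise from above tightens; it holds where it is left. Friction 0.13 N m, about 0.2 N m in all at the marker. It rises with the bridge by up to 6 mm.
- platen: heated plate inside the cover under the knob, 86 x 72 x 10 mm, unseen once closed; origin on the knob axis, 16 mm below its underside. The knob drives it down 3.2 mm per rad. After 0.4 to 1.1 rad of free turning it meets the tube caps; from then on the steel bridge that carries knob and plate is lifted 3.2 mm per rad against springs of 4 N/mm. More than 40 N on the caps cracks them.
- pointer_tip (a point): tip of the black pointer on the white scale to the right of the knob (-y side). Pivot 46 mm from the tip, 42 mm from the knob axis. At rest it leans to the rear; it swings to the front as the bridge rises, the tip moving 8 mm per mm of rise, so about 26 mm per rad of knob once the plate bears. Divisions of the scale are 0.1 rad apart. Pushing the knob down or pulling it up shifts it.
- mark (a point): where the pointer tip has to stand: on the tip's circle, at the nose of the small dark block (8 x 10 mm, 9 mm high) set just outside the scale. It is set elsewhere each time, 0.60 to 0.95 rad from the pointer's rest. Its x runs along the circle: the tip is at positive x before the mark, zero at it, negative beyond it.
- tubes: tray of 24 capped clear tubes in the cycler's recessed block, 90 x 75 mm, 22 mm high, caps 12 mm above the deck; origin under its centre, which lies below the knob axis when the cover is home.
- reagent: amber bottle with blue cap, 72 mm across, 140 mm tall, beside the cycler, origin under its centre; a bystander.
- tube_rack: flat blue tube rack 200 x 75 mm, 40 mm high, beside the cycler, origin under its centre; a bystander.
- tips_clear: ivory pipette tip box 121 x 85 x 60 mm beside the cycler, origin under its centre; a bystander.
- beaker: small clear beaker, 64 mm across, 80 mm tall, beside the cycler, origin under its centre; a bystander.
- pen: black marker pen, 12 mm thick, 145 mm long, lying beside the cycler near its front; a bystander.

How it is judged (in metres and radians):
On the way, in this order (a step that is already met when the one before it is completed fails the run):
1. the cover is home, within 1.5 mm of its front stop (value of joint cover above 0.1485 m), for 0.2 s.
2. the pointer tip stands within 4 mm of the mark (x of pointer_tip in the frame of mark between -0.004 and 0.004 m), for 0.1 s.
At the end, for the whole second after the job is handed in: the cover is still home, within 3 mm of its front stop, and with the knob released the pointer tip stays within 4 mm of the mark (all of step 2 and value of joint cover above 0.147 m); the robot touches nothing.
It fails at once if the pointer runs more than 9 mm (two divisions) beyond the mark (x of pointer_tip in the frame of mark below -0.009 m).
It fails at once if the heated plate presses the tube caps with over 40 N, as when the knob is held or pushed down while it is tightened (contact force between platen and tubes above 40 N).
It fails at once if the cover is slammed, faster than 0.3 m/s (velocity of joint cover above 0.3 m/s).
It fails at once if the tube tray or a thing beside the cycler is shifted by over 30 mm (distance of any of tubes, reagent, tube_rack, tips_clear, beaker, pen from where it was at the start of the episode above 0.03 m).
It also fails if it takes over 67 s, if anything falls off the work surface, if the arm or the gripper's body presses on something with over 40 N, if the wrist force passes 120 N, or if a joint passes its speed limit or range.

## Working session

There is one attempt and no reset: what is moved stays moved. The work goes in short steps, Python scripts to look and compute and a tool call to move; the robot and the scene stay as the last step left them, time stands still between calls to the robot, and variables do not carry over. Pictures are saved under pics/ and viewed, and the job is handed in when it is done.

Besides the shell and the picture viewer there is one more tool, called after "Request:" as name(argument=value, ...) on one line, values as JSON. play_rows: Moves the arm, as the interface text tells. Shift numbers are shares of 0.25 m and turn numbers shares of 5 degrees, none past 1 either way. Its arguments: {"type":"object","properties":{"plan":{"type":"array"}},"required":["plan"]}

```bash
ls; mkdir -p pics; python3 - <<'E'
from bench import arm
import cv2,numpy as np
print(arm.read_state())
for n in("scene","top"):
    p,d=arm.snapshot(n); cv2.imwrite(f"pics/{n}0.png",p); np.save(f"{n}0.npy",d); print(n,arm.camera_model(n))
E
```

```text
pics
{'clock': 0.0, 'qpos': array([-1.08677968,  0.50183297, -0.42676965,  1.55144003,  0.22081879,
        1.13829262, -0.21031048]), 'qd': array([ 0.00115755,  0.00133618, -0.00068174, -0.00013284,  0.00213401,
        0.00016246,  0.00164838]), 'joint_efforts': array([-2.56235871e-04, -5.66578496e+01, -5.81626698e+00, -2.79115105e+01,
       -6.86074770e-02,  3.07554135e-02,  2.08400347e-04]), 'position': array([142.26401699, 633.47182731, 195.28997986]), 'tool_rot': array([ 1.10168503e-01,  9.93912463e-01, -9.49572916e-04, -1.24482700e-04]), 'wrist_force': array([ 0.39051889, -0.34773399, -0.09179142]), 'ft_torque': array([-0.01933844, -0.07344399, -0.00079512]), 'width': 92.10420347944572}
scene {'intrinsics': array([[608.89550237,   0.        , 323.78634307],
       [  0.        , 608.89550237, 247.26319112],
       [  0.        ,   0.        ,   1.        ]]), 'dist_coeffs': array([-0.18844125,  0.        ,  0.        ,  0.        ,  0.        ]), 'xyz': array([1277.54001356,   -3.24845215, 1071.82720571]), 'rotation': array([0.2217386 , 0.21210108, 0.64332769, 0.70140902])}
top {'intrinsics': array([[582.8943395 ,   0.        , 320.70158912],
       [  0.        , 582.8943395 , 235.35581644],
       [  0.        ,   0.        ,   1.        ]]), 'dist_coeffs': array([-0.01335419,  0.        ,  0.        ,  0.        ,  0.        ]), 'xyz': array([ 440.13133272,   54.87099166, 1099.24184223]), 'rotation': array([ 0.05390462, -0.05784587, -0.70484151,  0.70494439])}
```

View pics/scene0.png

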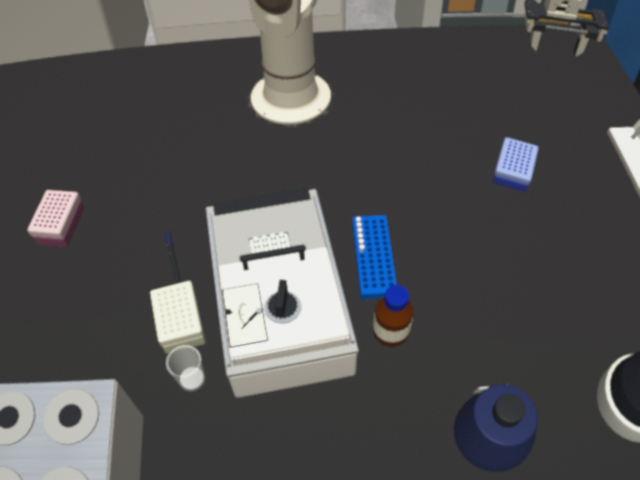

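View pics/top0.png

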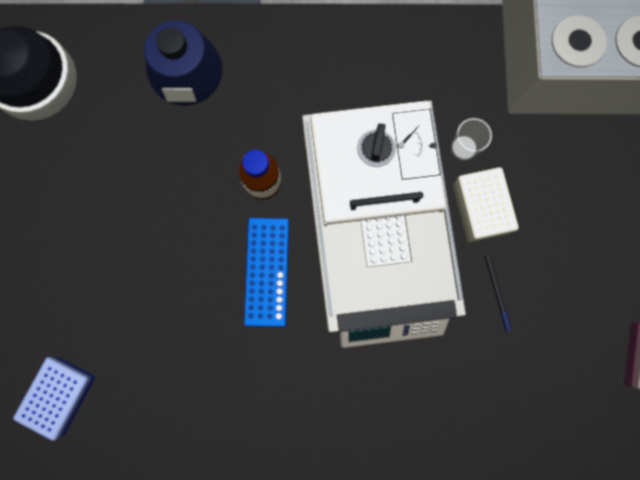

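The cycler faces the robot. In the top view the bar runs from about (353,204) to (420,197), the knob is near (377,146), the scale is around (415,145) and the block is near (433,145). I'll zoom in on these.

```bash
cat > h.py <<'E'
from bench import arm
import cv2,numpy as np
from scipy.spatial.transform import Rotation as R
def ray(n,px,z):
    m=arm.camera_model(n)
    u=cv2.undistortPoints(np.array(px,float).reshape(-1,1,2),m["intrinsics"],m["dist_coeffs"]).reshape(-1,2)
    d=np.c_[u[:,0],-u[:,1],-np.ones(len(u))]
    d=R.from_quat(m["rotation"]).apply(d)
    o=m["xyz"]; return o+d*((z-o[2])/d[:,2])[:,None]
def proj(n,P):
    m=arm.camera_model(n)
    c=R.from_quat(m["rotation"]).inv().apply(np.atleast_2d(P)-m["xyz"])
    c=c*[1,-1,-1]
    return cv2.projectPoints(c,np.zeros(3),np.zeros(3),m["intrinsics"],m["dist_coeffs"])[0].reshape(-1,2)
def crop(src,x0,y0,x1,y1,s,out):
    p=cv2.imread(src)[y0:y1,x0:x1]; cv2.imwrite(out,cv2.resize(p,None,fx=s,fy=s,interpolation=cv2.INTER_CUBIC))
E
python3 - <<'E'
from h import *
crop("pics/top0.png",300,95,470,225,4.6,"pics/t1.png")
crop("pics/scene0.png",205,235,365,365,4.6,"pics/s1.png")
E
```

```text
(no output)
```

View pics/t1.png

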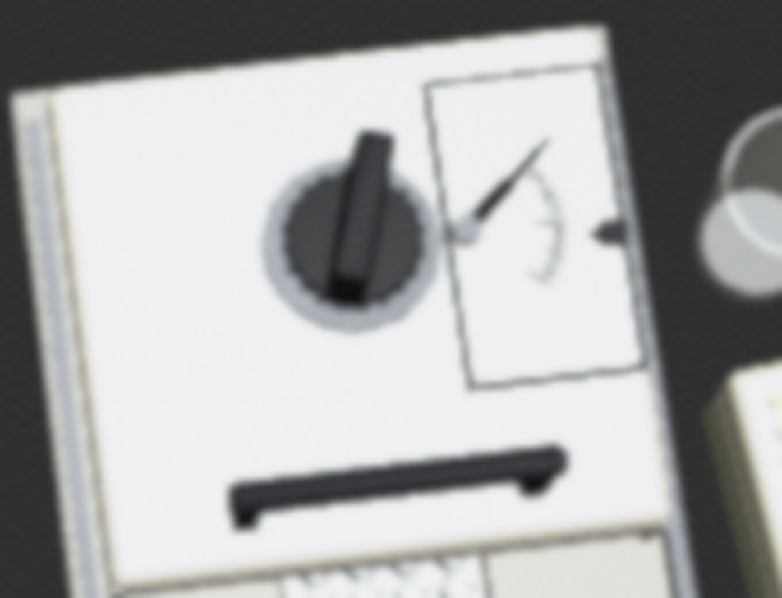

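View pics/s1.png

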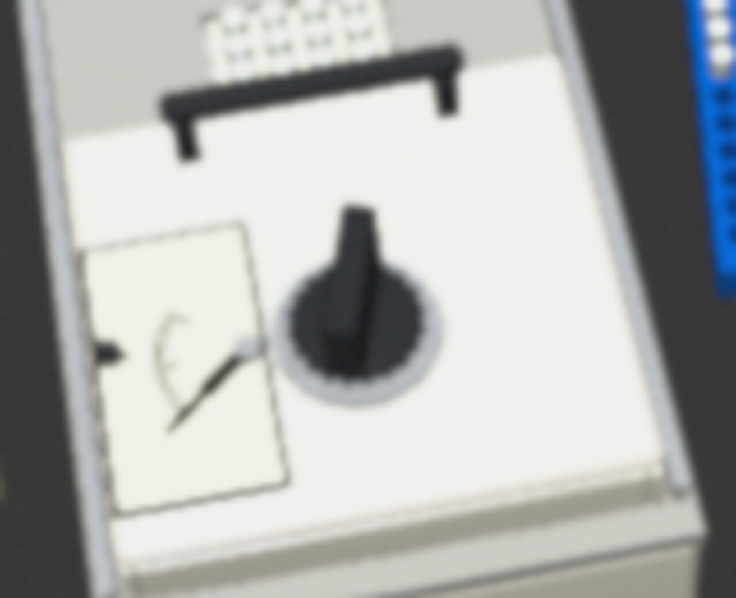

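```bash
python3 - <<'E'
from h import *
T=lambda a:[(300+x/4.6-.4,95+y/4.6-.4) for x,y in a]
S=lambda a:[(205+x/4.6-.4,235+y/4.6-.4) for x,y in a]
r=lambda x:np.round(x,1).tolist()
print("bar top",r(ray("top",T([(232,493),(567,459)]),192)))
print("bar scn",r(ray("scene",S([(462,57),(163,107)]),192)))
print("knob flange top (353,238)",r(ray("top",T([(353,236)]),162)))
print("knob flange scn (357,325)",r(ray("scene",S([(357,322)]),162)))
print("wing top ends", r(ray("top",T([(374,135),(350,275)]),195)))
print("wing top scn", r(ray("scene",S([(357,208),(350,335)]),195)))
for z in(158,162): print("pivot,tip,block", r(ray("top",T([(467,232),(548,140),(594,233)]),z)), r(ray("scene",S([(248,347),(171,429),(124,355)]),z)))
print("cover front edge", r(ray("top",T([(115,584),(668,524)]),157)),"cover rear",r(ray("top",T([(50,95),(600,30)]),157)))
print("scn cover front", r(ray("scene",S([(560,57),(65,137)]),157)))
d=np.load("top0.npy")
for u,v in [(333,190),(430,210),(390,200),(370,202),(379,145),(384,290)]: print(u,v,d[v,u], end=' ')
m=arm.camera_model("top"); print(m["xyz"][2])
E
```

```text
bar top [[639.0, 3.1, 192.0], [651.2, -113.3, 192.0]]
bar scn [[642.1, 4.9, 192.0], [655.3, -111.3, 192.0]]
knob flange top (353,238) [[741.1, -43.4, 162.0]]
knob flange scn (357,325) [[739.5, -42.2, 162.0]]
wing top ends [[767.5, -47.9, 195.0], [716.3, -38.7, 195.0]]
wing top scn [[709.9, -38.6, 195.0], [764.2, -43.5, 195.0]]
pivot,tip,block [[743.9, -85.5, 158.0], [779.1, -116.1, 158.0], [743.7, -131.9, 158.0]] [[744.4, -83.8, 158.0], [777.1, -113.2, 158.0], [744.0, -130.7, 158.0]]
pivot,tip,block [[742.7, -84.9, 162.0], [777.7, -115.3, 162.0], [742.4, -131.1, 162.0]] [[746.8, -83.5, 162.0], [779.2, -112.7, 162.0], [746.3, -130.2, 162.0]]
cover front edge [[613.4, 43.2, 157.0], [635.5, -155.5, 157.0]] cover rear [[796.4, 66.8, 157.0], [822.1, -136.7, 157.0]]
scn cover front [[620.5, 44.5, 157.0], [641.6, -154.8, 157.0]]
333 190 962.6563 430 210 969.5582 390 200 926.35126 370 202 923.9017 379 145 928.1069 384 290 983.3476 1099.2418422319797
```

```bash
cat >> h.py <<'E'
def cloud(n,d):
    m=arm.camera_model(n); v,u=np.mgrid[:480,:640]
    q=cv2.undistortPoints(np.stack([u,v],-1).reshape(-1,1,2).astype(float),m["intrinsics"],m["dist_coeffs"]).reshape(480,640,2)
    c=np.stack([q[...,0]*d,-q[...,1]*d,-d],-1)
    return R.from_quat(m["rotation"]).apply(c.reshape(-1,3)).reshape(480,640,3)+m["xyz"]
E
python3 - <<'E'
from h import *
a=np.deg2rad(6.3);ex=np.array([np.cos(a),np.sin(a)]);ey=np.array([-ex[1],ex[0]])
for n in("top","scene"):
    C=cloud(n,np.load(n+"0.npy")); 
    rel=C[...,:2]-[741,-43.5]; X=rel@ex;Y=rel@ey;Z=C[...,2]
    f=lambda nm,m:print(n,nm,m.sum(),np.round([X[m].min(),X[m].max(),Y[m].min(),Y[m].max(),np.median(X[m]),np.median(Y[m])],1),np.percentile(Z[m],[5,50,95]).round(1)) if m.any() else print(nm,0)
    f("wing",(abs(X)<45)&(abs(Y)<35)&(Z>188)&(Z<230))
    m=(abs(X)<45)&(abs(Y)<35)&(Z>190)&(Z<230)
    c=np.c_[X[m],Y[m]]; 
    if len(c)>5: print(cv2.minAreaRect(c.astype(np.float32)), cv2.fitLine(c.astype(np.float32),cv2.DIST_L2,0,.01,.01).ravel())
    f("flange",(np.hypot(X,Y)<23)&(abs(Y)>12))
    f("bar",(abs(X+95)<15)&(abs(Y)<75)&(Z>178)&(Z<230))
    f("cover",(abs(X+40)<10)&(abs(Y)<70)&(Z>140))
    f("stop", (X<-180)&(X>-330)&(abs(Y)<90)&(Z>120))
    f("tall", (abs(X)<400)&(abs(Y)<300)&(Z>200)&(Z<400))
E
```

```text
top wing 325 [-30.6  25.1 -12.3  15.   -4.9   2.2] [195.5 206.  208.7]
((-2.3318309783935547, 1.0914897918701172), (14.044918060302734, 57.965824127197266), 72.90837097167969) [ 0.9561005  -0.29303887 -4.8291707   2.213247  ]
top flange 212 [-18.2  18.6 -22.6  22.9  -0.6  12.2] [166.8 169.7 172.5]
top bar 592 [-104.2  -90.5  -60.    59.7  -98.7    0.6] [188.4 193.8 197.1]
top cover 992 [-50.  -30.  -69.9  69.9 -39.9   1.3] [153.9 157.3 161.2]
top stop 1791 [-2.978e+02 -1.800e+02 -8.960e+01  9.000e+01 -2.808e+02 -2.000e-01] [120.3 122.3 126. ]
top tall 301 [-30.4  25.1 -12.3  14.4  -3.7   1.7] [202.7 206.2 208.7]
scene wing 303 [-28.2  29.  -13.7  14.    5.5   0. ] [190.7 203.5 206.7]
((0.6160774230957031, 0.40545082092285156), (14.43700885772705, 58.67008972167969), 73.42575073242188) [ 0.9534106  -0.30167562  4.36011     0.05936455]
scene flange 176 [-18.6  19.2 -22.8  22.7  -1.3  12.4] [165.1 167.7 171.5]
scene bar 510 [-101.7  -85.7  -58.8   59.2  -91.5   -0.7] [182.7 190.9 194.5]
scene cover 648 [-50.  -30.1 -69.6  69.9 -40.1 -10.1] [152.2 155.4 158.4]
scene stop 454 [-293.1 -180.   -89.    89.6 -275.7   -1.3] [120.1 121.3 124.5]
scene tall 243 [-28.2  28.7 -13.4  14.    2.2   0.1] [201.4 204.1 207.2]
```

Both views agree:
- **Handle bar:** centre near (648,-53,189).
- **Knob:** axis near (741,-43), wing top z≈205, wing yaw ≈-11°.
- **Cycler:** yaw ≈6.3°.
- **Mark:** about 0.85 rad from the pointer's rest position.

Next I'll move across high with the fingers closing.

Request:
play_rows(plan=[-0.1336,-0.1104,-0.03,0,0,0,-1,-0.1336,-0.1104,-0.03,0,0,0,-1,-0.1336,-0.1104,-0.03,0,0,0,-1,-0.1336,-0.1104,-0.03,0,0,0,-1,-0.1336,-0.1104,-0.03,0,0,0,-1,-0.1336,-0.1104,-0.03,0,0,0,-1,-0.1336,-0.1104,-0.03,0,0,0,-1,-0.1336,-0.1104,0,0,0,0,-1,-0.1336,-0.1104,0,0,0,0,-1,-0.1336,-0.1104,0,0,0,0,-1])

```text
clock: 1.35
position: [408.3, 290.4, 248.6]
tool_rot: [0.11, 0.994, -0.0, -0.0]
wrist_force: [-0.1, 1.3, -0.3]
width: 1.0
```

```bash
cat >> h.py <<'E'
def st():
    s=arm.read_state(); r=R.from_quat(s["tool_rot"]).as_matrix()
    print("t",s["clock"],"p",s["position"].round(1),"q",s["qpos"].round(2),"F",s["wrist_force"].round(1),"M",s["ft_torque"].round(2),"w",round(s["width"],1),"yawx",np.degrees(np.arctan2(r[1,0],r[0,0])).round(2),"z",r[:,2].round(3)); return s,r
def to(t):
    s,r=st(); print("tool shift share", (r.T@(np.array(t)-s["position"])/250).round(4))
E
python3 -c "
from h import *
to([673,-51,245])"
```

```text
t 1.35 p [408.3 290.4 248.6] q [-0.44  0.16 -0.26  1.86  0.05  1.13  0.64] F [-0.1  1.3 -0.3] M [ 0.05 -0.08  0.06] w 1.0 yawx 167.35 z [-0. -0. -1.]
tool shift share [-1.3322 -1.1005  0.0144]
```

Request:
play_rows(plan=[-0.1332,-0.11,0.001,0,0,0,-1,-0.1332,-0.11,0.001,0,0,0,-1,-0.1332,-0.11,0.001,0,0,0,-1,-0.1332,-0.11,0.001,0,0,0,-1,-0.1332,-0.11,0.001,0,0,0,-1,-0.1332,-0.11,0.001,0,0,0,-1,-0.1332,-0.11,0.001,0,0,0,-1,-0.1332,-0.11,0.001,0,0,0,-1,-0.1332,-0.11,0.001,0,0,0,-1,-0.1332,-0.11,0.001,0,0,0,-1,0,0,0,0,0,-0.95,-1,0,0,0,0,0,-0.95,-1,0,0,0,0,0,-0.95,-1,0,0,0,0,0,-0.95,-1,0,0,0,0,0,0,-1])

```text
clock: 3.22
position: [672.1, -49.4, 245.7]
tool_rot: [-0.055, 0.998, 0.0, -0.001]
wrist_force: [0.2, -0.9, -0.7]
width: 0.6
```

```bash
python3 - <<'E'
from h import *
to([673,-51,172])
p,d=arm.snapshot("scene"); cv2.imwrite("pics/s2.png",p[140:440,180:580])
E
```

```text
t 3.225 p [672.1 -49.4 245.7] q [ 0.09  0.47 -0.08  1.44  0.04  1.23  1.69] F [ 0.2 -0.9 -0.7] M [ 0.   -0.   -0.01] w 0.6 yawx -173.69 z [-0.001  0.    -1.   ]
tool shift share [-0.0033 -0.0067  0.2946]
```

View pics/s2.png

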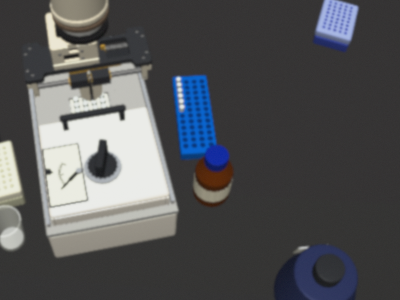

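The fingers look ahead of the bar only because of their height and the camera angle, so the measured pose holds. Descending behind the bar.

Request:
play_rows(plan=[0,0,0.05,0,0,0,-1,0,0,0.05,0,0,0,-1,0,0,0.05,0,0,0,-1,0,0,0.05,0,0,0,-1,0,0,0.05,0,0,0,-1,0,0,0.045,0,0,0,-1,0,0,0,0,0,0,-1,0,0,0,0,0,0,-1])

```text
clock: 4.28
position: [672.8, -49.5, 172.9]
tool_rot: [-0.055, 0.998, -0.0, 0.0]
wrist_force: [0.7, 0.1, 0.8]
width: 0.5
```

```bash
python3 - <<'E'
from h import *
st()
for n in("scene","top"):
    p,d=arm.snapshot(n); cv2.imwrite(f"pics/{n}3.png",p)
crop("pics/scene3.png",180,170,360,330,4.2,"pics/s3.png")
E
```

```text
t 4.275 p [672.8 -49.5 172.9] q [ 0.09  0.53 -0.08  1.52  0.05  1.1   1.68] F [0.7 0.1 0.8] M [ 0.02  0.01 -0.01] w 0.5 yawx -173.65 z [ 0.001  0.    -1.   ]
```

View pics/s3.png

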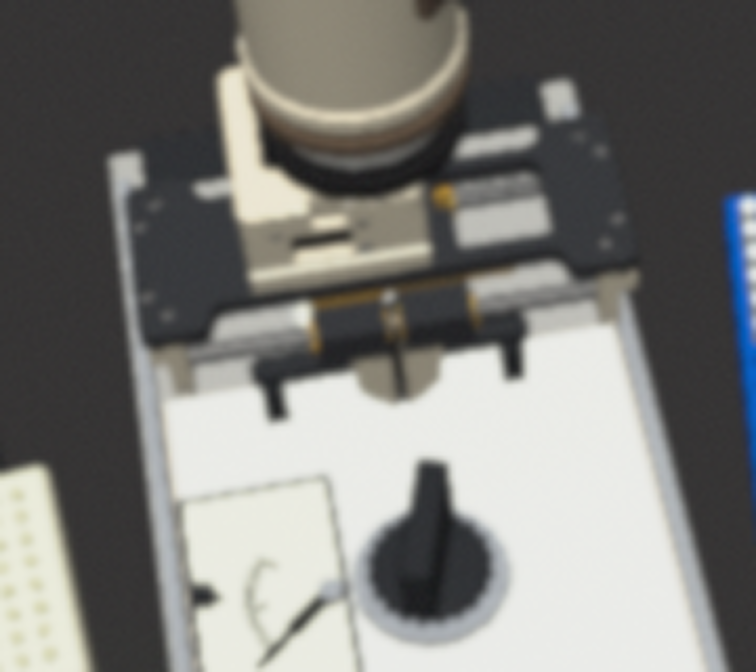

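The shut fingers hang behind the bar at about (395,385) in the crop. Pulling gently forward at about 0.08 m/s.

Request:
play_rows(plan=[0.01,0,0,0,0,0,-1,0.01,0,0,0,0,0,-1,0.01,0,0,0,0,0,-1,0.02,0,0,0,0,0,-1,0.03,0,0,0,0,0,-1,0.04,0,0,0,0,0,-1,0.04,0,0,0,0,0,-1,0.04,0,0,0,0,0,-1,0.04,0,0,0,0,0,-1,0.04,0,0,0,0,0,-1,0.04,0,0,0,0,0,-1,0.04,0,0,0,0,0,-1,0.03,0,0,0,0,0,-1,0.02,0,0,0,0,0,-1])

```text
clock: 6.12
position: [570.2, -60.9, 172.6]
tool_rot: [-0.055, 0.998, 0.0, 0.0]
wrist_force: [-0.9, -0.9, -0.5]
width: 0.4
```

```bash
python3 - <<'E'
from h import *
st()
for n in("scene","top"):
    p,d=arm.snapshot(n); cv2.imwrite(f"pics/{n}4.png",p)
crop("pics/scene4.png",180,150,360,350,3,"pics/s4.png")
E
```

```text
t 6.125 p [570.2 -60.9 172.6] q [ 0.13  0.36 -0.08  1.78  0.04  1.    1.71] F [-0.9 -0.9 -0.5] M [ 0.08 -0.04  0.  ] w 0.4 yawx -173.65 z [ 0.  0. -1.]
```

View pics/s4.png

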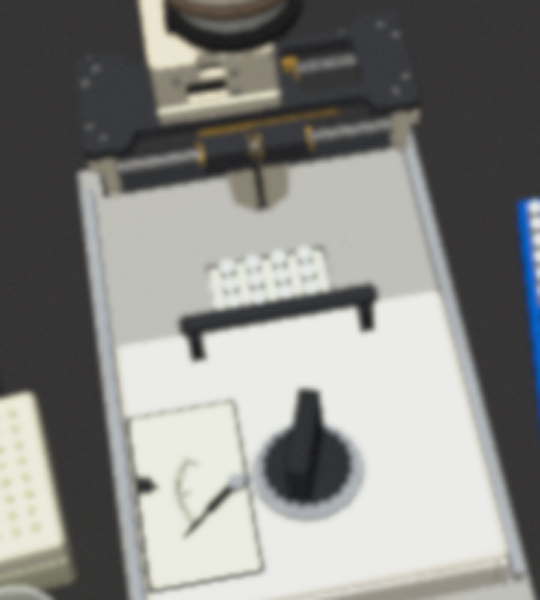

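The bar now sits behind the fingers and the cover looks barely moved. I'll check the geometry before doing anything else.

```bash
python3 - <<'E'
from h import *
print(proj("scene",[[672.8,-49.5,173],[570.2,-60.9,172.6],[648,-53.5,189]]))
C0=cloud("top",np.load("top0.npy"))
p,d=arm.snapshot("top");C=cloud("top",d); cv2.imwrite("pics/top5.png",p)
Cs=cloud("scene",arm.snapshot("scene")[1])
for c,nm in((C0,"before"),(C,"now top"),(Cs,"now scene")):
    m=(c[...,2]>198)&(c[...,2]<230)&(abs(c[...,0]-690)<100)&(abs(c[...,1]+43)<40); print(nm,"wing",m.sum(),c[m].mean(0).round(1))
crop("pics/top5.png",290,90,480,350,2.3,"pics/t5.png")
E
```

```text
[[276.02679748 269.451123  ]
 [267.99194787 224.63306531]
 [272.58359865 253.06748799]]
before wing 312 [734.7 -42.2 205.8]
now top wing 306 [736.  -42.1 205.8]
now scene wing 257 [744.  -43.  203.9]
```

View pics/t5.png

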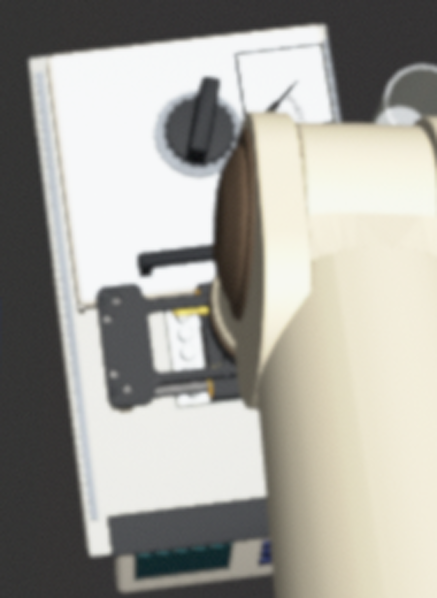

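```bash
python3 - <<'E'
from h import *
p,d=arm.snapshot("scene");C=cloud("scene",d);s,r=st()
m=(abs(C[...,0]-s["position"][0])<60)&(abs(C[...,1]-s["position"][1])<60)&(C[...,2]>140)
v,u=np.where(m)
for row in range(195,226,2): 
    print(row,[tuple(C[row,c].round(0).astype(int)) for c in (260,264,267,271,275)])
E
```

```text
t 6.375 p [570.9 -60.7 172.6] q [ 0.13  0.36 -0.08  1.78  0.04  1.    1.71] F [ 0.9  0.  -0.1] M [ 0.03 -0.01  0.01] w 0.2 yawx -173.64 z [ 0.  0. -1.]
195 [(np.int64(597), np.int64(-65), np.int64(289)), (np.int64(447), np.int64(-71), np.int64(116)), (np.int64(599), np.int64(-53), np.int64(291)), (np.int64(598), np.int64(-47), np.int64(289)), (np.int64(600), np.int64(-40), np.int64(290))]
197 [(np.int64(603), np.int64(-65), np.int64(292)), (np.int64(598), np.int64(-59), np.int64(284)), (np.int64(604), np.int64(-53), np.int64(291)), (np.int64(607), np.int64(-46), np.int64(293)), (np.int64(603), np.int64(-40), np.int64(288))]
199 [(np.int64(607), np.int64(-65), np.int64(291)), (np.int64(601), np.int64(-59), np.int64(283)), (np.int64(606), np.int64(-54), np.int64(289)), (np.int64(608), np.int64(-47), np.int64(290)), (np.int64(606), np.int64(-40), np.int64(286))]
201 [(np.int64(610), np.int64(-66), np.int64(289)), (np.int64(601), np.int64(-60), np.int64(278)), (np.int64(608), np.int64(-54), np.int64(285)), (np.int64(604), np.int64(-48), np.int64(279)), (np.int64(606), np.int64(-41), np.i
[... 2191 characters left out ...]
, np.int64(-81), np.int64(112)), (np.int64(514), np.int64(-72), np.int64(114)), (np.int64(515), np.int64(-66), np.int64(114)), (np.int64(514), np.int64(-58), np.int64(113)), (np.int64(513), np.int64(-51), np.int64(110))]
223 [(np.int64(518), np.int64(-81), np.int64(113)), (np.int64(520), np.int64(-72), np.int64(115)), (np.int64(517), np.int64(-67), np.int64(110)), (np.int64(520), np.int64(-59), np.int64(114)), (np.int64(520), np.int64(-51), np.int64(113))]
225 [(np.int64(522), np.int64(-81), np.int64(112)), (np.int64(524), np.int64(-73), np.int64(114)), (np.int64(525), np.int64(-67), np.int64(115)), (np.int64(524), np.int64(-59), np.int64(111)), (np.int64(525), np.int64(-51), np.int64(112))]
```

Scene depth puts the actual fingertips near z≈204 while the state reads 172.6, so the fingers passed over the bar. I'll confirm that offset by casting rays from both pictures.

```bash
python3 - <<'E'
from h import *
def onx(px,x):
    a=ray("scene",[px],0)[0];o=arm.camera_model("scene")["xyz"]; return (o+(a-o)*((x-o[0])/(a[0]-o[0]))).round(1)
print(onx((180+262/3-.4,150+208/3-.4),580.5), onx((180+400/4.2-.4,170+400/4.2-.4),682.5))
E
python3 - <<'E'
import sys; sys.path.insert(0,'.')
from h import *
# initial picture: gripper at start, fingertips depth
C=cloud("scene",np.load("scene0.npy"))
m=(C[...,0]>60)&(C[...,0]<230)&(C[...,1]>540)&(C[...,1]<720)&(C[...,2]>60)
print(m.sum(),np.percentile(C[m][:,2],[0,2,10,50]).round(1))
crop("pics/scene0.png",510,0,640,90,6,"pics/s0g.png")
E
```

```text
[580.5 -60.5 202.7] [682.5 -49.7 201.9]
2506 [222.9 236.1 265.8 326.6]
```

View pics/s0g.png

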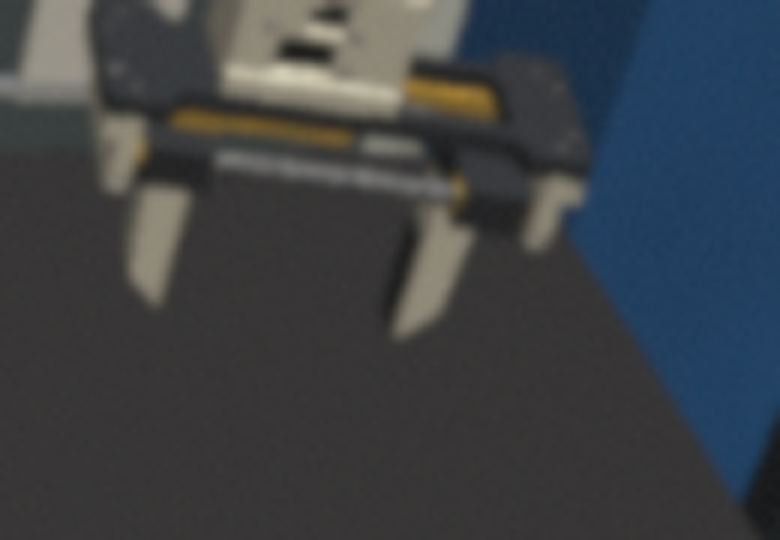

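Every look gives the same result: the tips sit about 30 mm above the reported z, and x/y agree. I'll work with true z = reported + 30, go back behind the bar, and descend to reported ≈143.

Request:
play_rows(plan=[0,0,-0.06,0,0,0,-1,-0.1,0,0,0,0,0,-1,-0.11,0,0,0,0,0,-1,-0.1,0,0,0,0,0,-1,-0.1,0,0,0,0,0,-1,0,0,0,0,0,0,-1,0,0,0,0,0,0,-1,0,0,0.045,0,0,0,-1,0,0,0.045,0,0,0,-1,0,0,0.045,0,0,0,-1,0,0,0.045,0,0,0,-1,0,0,0,0,0,0,-1])

```text
clock: 7.88
position: [671.4, -49.4, 140.9]
tool_rot: [-0.055, 0.998, 0.0, -0.001]
wrist_force: [-0.3, 0.3, 0.2]
width: 0.6
```

```bash
python3 - <<'E'
from h import *
st()
p,d=arm.snapshot("scene"); cv2.imwrite(f"pics/scene6.png",p)
crop("pics/scene6.png",200,190,340,310,5,"pics/s6.png")
E
```

```text
t 7.875 p [671.4 -49.4 140.9] q [ 0.09  0.56 -0.08  1.54  0.05  1.04  1.68] F [-0.3  0.3  0.2] M [ 0.05  0.01 -0.04] w 0.6 yawx -173.65 z [-0.003  0.    -1.   ]
```

View pics/s6.png

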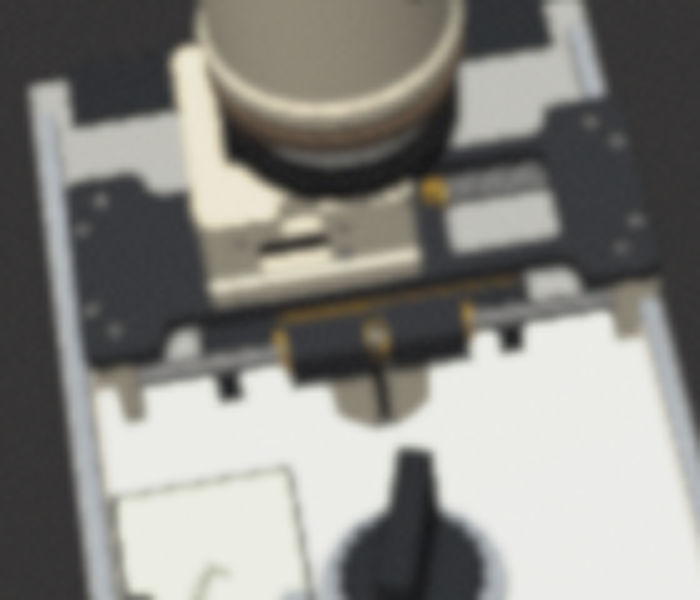

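The fingertips are now clearly behind and below the bar, with the tip at crop (382,420). Pulling a first 50 mm.

Request:
play_rows(plan=[0.01,0,0,0,0,0,-1,0.01,0,0,0,0,0,-1,0.01,0,0,0,0,0,-1,0.02,0,0,0,0,0,-1,0.03,0,0,0,0,0,-1,0.03,0,0,0,0,0,-1,0.03,0,0,0,0,0,-1,0.03,0,0,0,0,0,-1,0.02,0,0,0,0,0,-1,0.01,0,0,0,0,0,-1])

```text
clock: 9.18
position: [625.0, -55.1, 143.1]
tool_rot: [-0.056, 0.998, -0.0, 0.003]
wrist_force: [6.5, -0.1, -5.7]
width: 0.3
```

```bash
cat >> h.py <<'E'
def wing(n="scene"):
    c=cloud(n,arm.snapshot(n)[1]); a=np.deg2rad(6.3)
    m=(c[...,2]>198)&(c[...,2]<215)&(c[...,0]>560)&(c[...,0]<800)&(abs(c[...,1]+55)<45)
    # keep points behind gripper
    s=arm.read_state(); m&=(c[...,0]>s["position"][0]+32)
    k=c[m]; print("wing",m.sum(),k.mean(0).round(1)); return k
E
python3 - <<'E'
from h import *
st(); wing()
E
```

```text
t 9.175 p [625.  -55.1 143.1] q [ 0.11  0.48 -0.08  1.67  0.05  0.99  1.69] F [ 6.5 -0.1 -5.7] M [ 0.   -1.57  0.1 ] w 0.3 yawx -173.63 z [ 0.005 -0.    -1.   ]
wing 237 [706.  -47.5 204. ]
```

The cover follows: it has moved 38 mm and the drag is 6.5 N. Continuing.

Request:
play_rows(plan=[0.02,0,0,0,0,0,-1,0.03,0,0,0,0,0,-1,0.04,0,0,0,0,0,-1,0.04,0,0,0,0,0,-1,0.04,0,0,0,0,0,-1,0.03,0,0,0,0,0,-1,0.02,0,0,0,0,0,-1,0.02,0,0,0,0,0,-1,0.015,0,0,0,0,0,-1,0.015,0,0,0,0,0,-1])

```text
clock: 10.48
position: [558.4, -63.1, 143.2]
tool_rot: [-0.055, 0.998, -0.001, 0.003]
wrist_force: [8.7, -1.4, -4.8]
width: 0.6
```

```bash
python3 - <<'E'
from h import *
st(); wing()
p,d=arm.snapshot("scene"); cv2.imwrite(f"pics/scene7.png",p)
crop("pics/scene7.png",200,150,360,330,3.3,"pics/s7.png")
E
```

```text
t 10.475 p [558.4 -63.1 143.2] q [ 0.13  0.37 -0.09  1.84  0.04  0.93  1.71] F [ 8.7 -1.4 -4.8] M [-0.34 -1.62  0.12] w 0.6 yawx -173.65 z [ 0.006 -0.001 -1.   ]
wing 220 [639.6 -55.7 203.7]
```

View pics/s7.png

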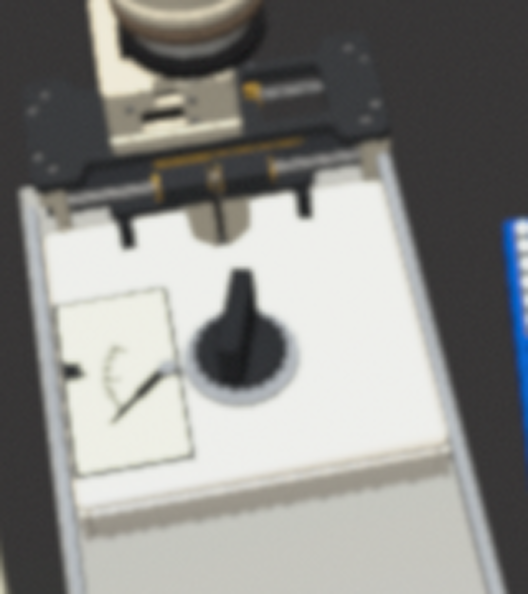

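Request:
play_rows(plan=[0.016,0,0,0,0,0,-1,0.016,0,0,0,0,0,-1,0.016,0,0,0,0,0,-1,0.016,0,0,0,0,0,-1])

```text
clock: 11.08
position: [542.7, -65.0, 143.4]
tool_rot: [-0.055, 0.998, -0.001, 0.003]
wrist_force: [8.1, -1.4, -4.8]
width: 0.4
```

Request:
play_rows(plan=[0.016,0,0,0,0,0,-1,0.016,0,0,0,0,0,-1,0.016,0,0,0,0,0,-1])

```text
clock: 11.45
position: [530.8, -66.4, 143.4]
tool_rot: [-0.055, 0.998, -0.001, 0.003]
wrist_force: [7.9, -1.8, -5.6]
width: 0.7
```

Request:
play_rows(plan=[0.016,0,0,0,0,0,-1,0.012,0,0,0,0,0,-1,0.012,0,0,0,0,0,-1])

```text
clock: 11.82
position: [520.8, -67.7, 143.4]
tool_rot: [-0.055, 0.998, -0.001, 0.003]
wrist_force: [7.4, -2.8, -3.3]
width: 0.4
```

Request:
play_rows(plan=[0.008,0,0,0,0,0,-1,0.008,0,0,0,0,0,-1,0.008,0,0,0,0,0,-1])

```text
clock: 12.2
position: [517.2, -67.9, 143.8]
tool_rot: [-0.056, 0.998, -0.001, 0.005]
wrist_force: [15.8, -1.6, -11.5]
width: 0.7
```

Request:
play_rows(plan=[0.008,0,0,0,0,0,-1,0.004,0,0,0,0,0,-1,0,0,0,0,0,0,-1,0,0,0,0,0,0,-1])

```text
clock: 12.7
position: [517.3, -67.7, 144.2]
tool_rot: [-0.056, 0.998, -0.001, 0.008]
wrist_force: [20.1, -1.6, -15.3]
width: 0.1
```

```bash
python3 - <<'E'
from h import *
st(); wing()
E
```

```text
t 12.7 p [517.3 -67.7 144.2] q [ 0.15  0.29 -0.09  1.95  0.03  0.89  1.73] F [ 20.1  -1.6 -15.3] M [-0.07 -4.42  0.22] w 0.1 yawx -173.58 z [ 0.016 -0.001 -1.   ]
wing 208 [598.8 -60.8 203.9]
```

The cover is hard against the stop: the force climbs with no more travel. Backing off and rising.

Request:
play_rows(plan=[-0.02,0,0,0,0,0,-1,-0.03,0,0,0,0,0,-1,-0.02,0,0,0,0,0,-1,0,0,-0.08,0,0,0,-1,0,0,-0.14,0,0,0,-1,0,0,-0.14,0,0,0,-1,0.12,0,-0.08,0,0,0,-1,0.14,0,0,0,0,0,-1,0.14,0,0,0,0,0,-0.5,0,0,0,0,0,0,-0.5])

```text
clock: 14.0
position: [424.6, -77.2, 252.5]
tool_rot: [-0.055, 0.999, -0.0, -0.001]
wrist_force: [-0.3, 0.1, 1.0]
width: 15.9
```

```bash
python3 - <<'E'
from h import *
st()
for n in("scene","top"):
    p,d=arm.snapshot(n); cv2.imwrite(f"pics/{n}8.png",p); np.save(n+"8.npy",d)
    C=cloud(n,d); m=(C[...,2]>198)&(C[...,2]<215)&(abs(C[...,0]-598)<50)&(abs(C[...,1]+61)<40)
    k=C[m]; print(n,m.sum(),k.mean(0).round(1),cv2.minAreaRect(k[:,:2].astype(np.float32)))
    crop(f"pics/{n}8.png",*( (200,160,360,290) if n=="scene" else (300,170,470,310)),4.6,f"pics/{n}8c.png")
E
```

```text
t 14.0 p [424.6 -77.2 252.5] q [ 0.19  0.02 -0.08  2.01  0.    1.12  1.8 ] F [-0.3  0.1  1. ] M [ 0.05 -0.03 -0.03] w 15.9 yawx -173.72 z [-0.001 -0.    -1.   ]
scene 204 [598.7 -61.  203.9] ((597.0782470703125, -61.29547119140625), (15.182433128356934, 56.13911056518555), 80.20128631591797)
top 327 [592.2 -59.9 206. ] ((592.68115234375, -60.22834777832031), (14.302002906799316, 55.38439178466797), 79.08654022216797)
```

View pics/scene8c.png

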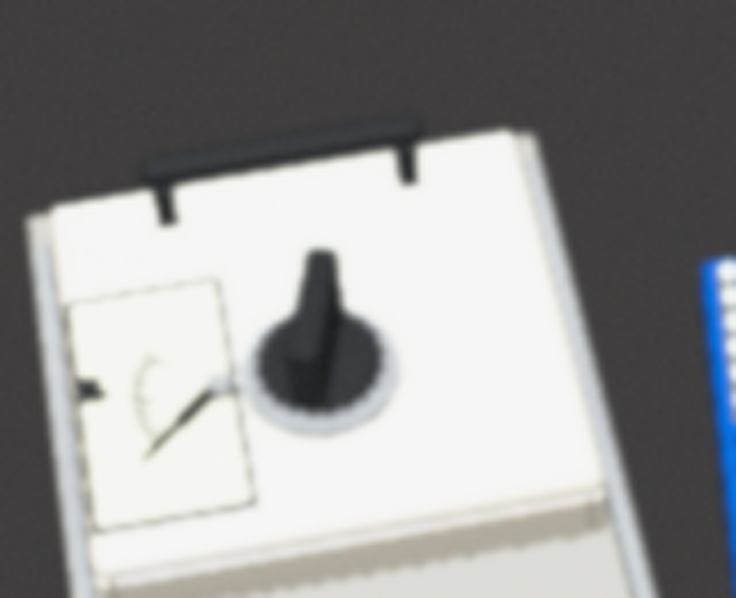

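View pics/top8c.png

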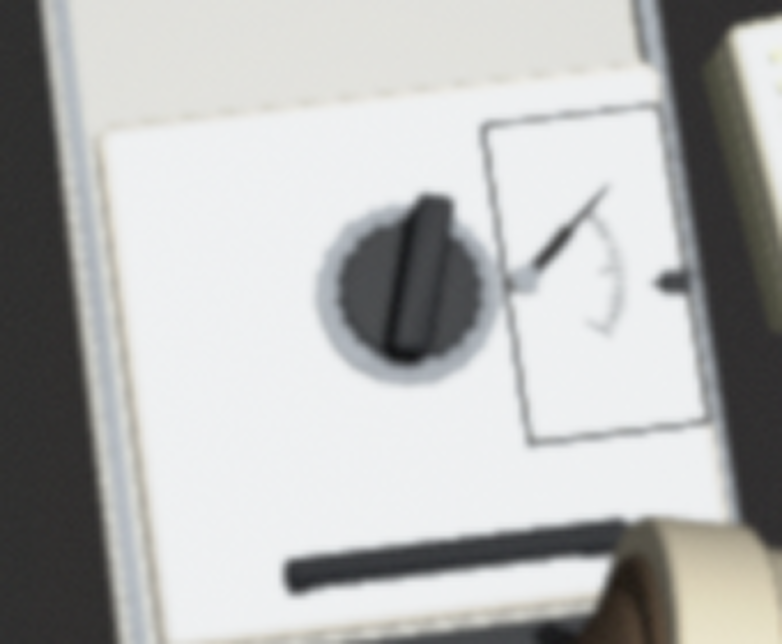

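The cover is home, having travelled about 146 mm. The knob axis is at about (595,-60.5) with the wing top at 205 and wing yaw ≈-10.4°. The pointer is still at rest, short of the block. Moving over the knob.

```bash
python3 - <<'E'
from h import *
to([595,-60.5,252])
# flange annulus centre from top & scene crops
print(ray("top",[(300+408/4.6-.4,170+293/4.6-.4)],161).round(1), ray("scene",[(200+321/4.6-.4,160+365/4.6-.4)],161).round(1))
for n,pts,o in (("top",[(524,280),(607,187),(657,282)],(300,170)),("scene",[(219,383),(147,457),(102,393)],(200,160))):
    P=ray(n,[(o[0]+x/4.6-.4,o[1]+y/4.6-.4) for x,y in pts],159)[:,:2]
    a=P[1]-P[0];b=P[2]-P[0]
    print(n,P.round(1),np.hypot(*a),np.hypot(*b),"ang",np.arccos(a@b/np.hypot(*a)/np.hypot(*b)))
E
```

```text
t 14.1 p [427.3 -76.7 252.9] q [ 0.19  0.02 -0.08  2.    0.    1.12  1.8 ] F [-0.3  0.9 -0.1] M [ 0.03 -0.06  0.02] w 21.6 yawx -173.66 z [ 0.001 -0.    -1.   ]
tool shift share [-0.674  -0.0096  0.0041]
[[593.3 -60.7 161. ]] [[595.2 -60.  161. ]]
top [[ 598.3 -102.4]
 [ 632.1 -133. ]
 [ 597.6 -149.8]] 45.6134333357712 47.43732926182147 ang 0.8489087531230564
scene [[ 599.  -101.8]
 [ 633.  -131. ]
 [ 599.6 -149.6]] 44.79571296231223 47.75698020474965 ang 0.8482387760207588
```

Request:
play_rows(plan=[-0.084,-0.0012,0,0,0,0,-0.45,-0.084,-0.0012,0,0,0,0,-0.45,-0.084,-0.0012,0,0,0,0,-0.45,-0.084,-0.0012,0,0,0,0,-0.45,-0.084,-0.0012,0,0,0,0,-0.45,-0.084,-0.0012,0,0,0,0,-0.45,-0.084,-0.0012,0,0,0,0,-0.45,-0.084,-0.0012,0,0,0,0,-0.45,0,0,0.05,0,0,0.85,-0.45,0,0,0.05,0,0,0.85,-0.45,0,0,0.05,0,0,0.85,-0.45,0,0,0,0,0,0.8,-0.45,0,0,0,0,0,0,-0.45,0,0,0,0,0,0,-0.45])

```text
clock: 15.85
position: [594.8, -60.3, 214.8]
tool_rot: [0.09, 0.996, 0.0, -0.0]
wrist_force: [0.0, 0.8, 1.2]
width: 25.3
```

```bash
python3 - <<'E'
from h import *
to([595,-60.5,151])
p,d=arm.snapshot("scene"); cv2.imwrite("pics/scene9.png",p)
crop("pics/scene9.png",190,150,350,290,4.5,"pics/s9.png")
E
```

```text
t 15.85 p [594.8 -60.3 214.8] q [ 0.09  0.36 -0.04  1.68  0.02  1.11  1.43] F [0.  0.8 1.2] M [ 0.05 -0.02 -0.01] w 25.3 yawx 169.7 z [-0.  0. -1.]
tool shift share [-0.0012 -0.0007  0.2553]
```

View pics/s9.png

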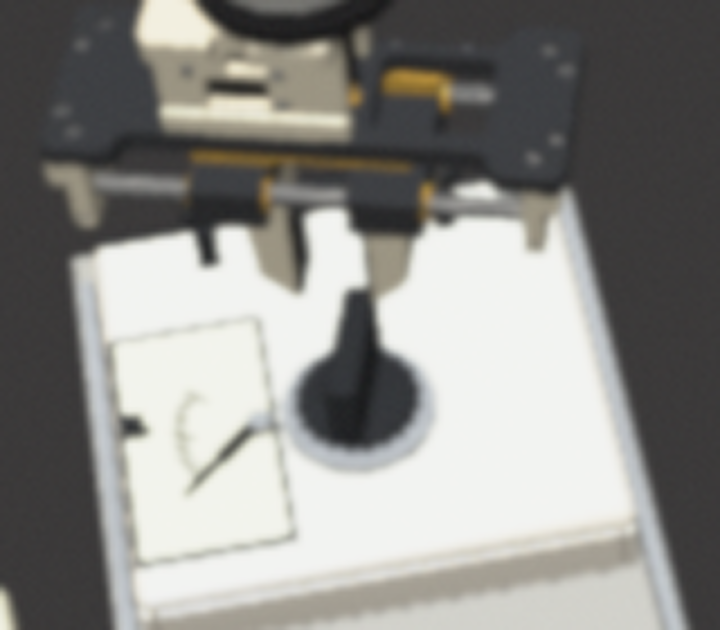

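```bash
python3 - <<'E'
from h import *
q=proj("scene",[[594.8,-60.3,245],[594.8,-60.3,205],[594.8,-60.3,180]]); print(((q-[190,150]+.4)*4.5).round(0))
C=cloud("scene",arm.snapshot("scene")[1])
s=arm.read_state()
m=(C[...,2]>240)&(C[...,2]<262)&(abs(C[...,0]-600)<30)&(abs(C[...,1]+60)<45)
k=C[m]; print(m.sum()); 
for lo,hi in((242,249),(249,256),(256,262)):
    j=k[(k[:,2]>lo)&(k[:,2]<hi)]; print(lo,j.min(0).round(1),j.max(0).round(1),np.sort(j[:,1]).round(0)[::3])
E
```

```text
[[340. 273.]
 [349. 336.]
 [354. 374.]]
109
242 [584.  -81.7 242.3] [610.1 -43.3 248.8] [-82. -80. -78. -76. -75. -72. -50. -47. -43.]
249 [589.4 -88.1 249. ] [613.9 -35.9 256. ] [-88. -85. -83. -80. -77. -76. -74. -48. -46. -45. -43. -41. -39. -36.]
256 [587.  -90.8 256.1] [611.5 -31.4 261.7] [-91. -88. -85. -84. -80. -78. -75. -51. -49. -46. -43. -39. -37. -34.
 -31.]
```

The fingers straddle the wing centrally (mid y ≈-61). Descending around it, then narrowing to about 19 mm so the knob is caged but not gripped.

Request:
play_rows(plan=[0,0,0.05,0,0,0,-0.45,0,0,0.05,0,0,0,-0.45,0,0,0.04,0,0,0,-0.45,0,0,0.04,0,0,0,-0.45,0,0,0.04,0,0,0,-0.45,0,0,0.03,0,0,0,-0.45,0,0,0,0,0,0,-0.6,0,0,0,0,0,0,-0.6,0,0,0,0,0,0,-0.6])

```text
clock: 17.08
position: [594.6, -60.6, 153.1]
tool_rot: [0.091, 0.996, 0.0, 0.001]
wrist_force: [-0.1, 0.6, -0.2]
width: 18.7
```

```bash
python3 - <<'E'
from h import *
st()
p,d=arm.snapshot("scene"); cv2.imwrite("pics/scene10.png",p)
crop("pics/scene10.png",190,150,350,290,4.5,"pics/s10.png")
E
```

```text
t 17.075 p [594.6 -60.6 153.1] q [ 0.09  0.42 -0.04  1.74  0.02  0.98  1.43] F [-0.1  0.6 -0.2] M [ 0.04 -0.01 -0.  ] w 18.7 yawx 169.6 z [ 0.001 -0.    -1.   ]
```

View pics/s10.png

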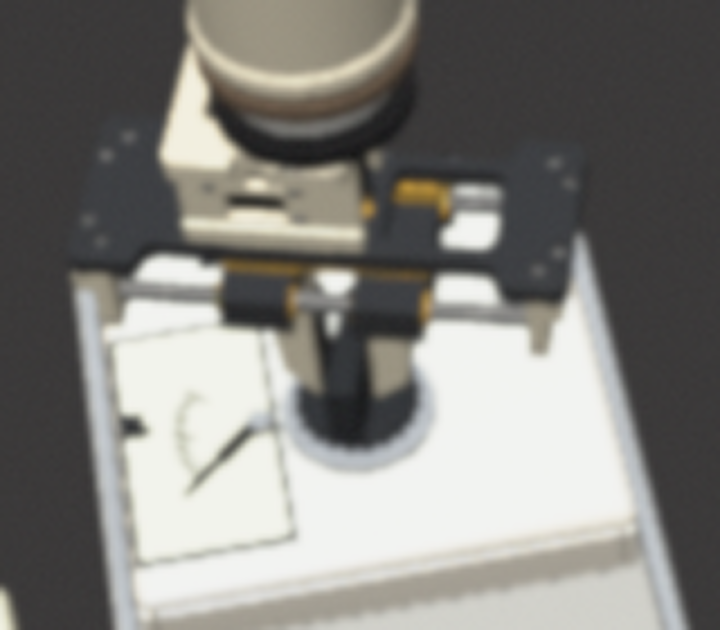

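The wing is caged and the scale stays visible. Turning clockwise 50° first, about 11° of which is slack.

Request:
play_rows(plan=[0,0,0,0,0,1,-0.6,0,0,0,0,0,1,-0.6,0,0,0,0,0,1,-0.6,0,0,0,0,0,1,-0.6,0,0,0,0,0,1,-0.6,0,0,0,0,0,1,-0.6,0,0,0,0,0,1,-0.6,0,0,0,0,0,1,-0.6,0,0,0,0,0,1,-0.6,0,0,0,0,0,1,-0.6])

```text
clock: 18.38
position: [594.3, -59.8, 152.9]
tool_rot: [0.504, 0.864, 0.0, -0.0]
wrist_force: [-0.3, 0.6, 0.8]
width: 18.5
```

```bash
python3 - <<'E'
from h import *
st()
p,d=arm.snapshot("scene"); cv2.imwrite("pics/scene11.png",p)
crop("pics/scene11.png",190,150,350,290,4.5,"pics/s11.png")
E
```

```text
t 18.375 p [594.3 -59.8 152.9] q [-0.05  0.42  0.13  1.75 -0.07  0.98  0.63] F [-0.3  0.6  0.8] M [0.19 0.17 0.14] w 18.5 yawx 119.49 z [ 0.     0.001 -1.   ]
```

View pics/s11.png

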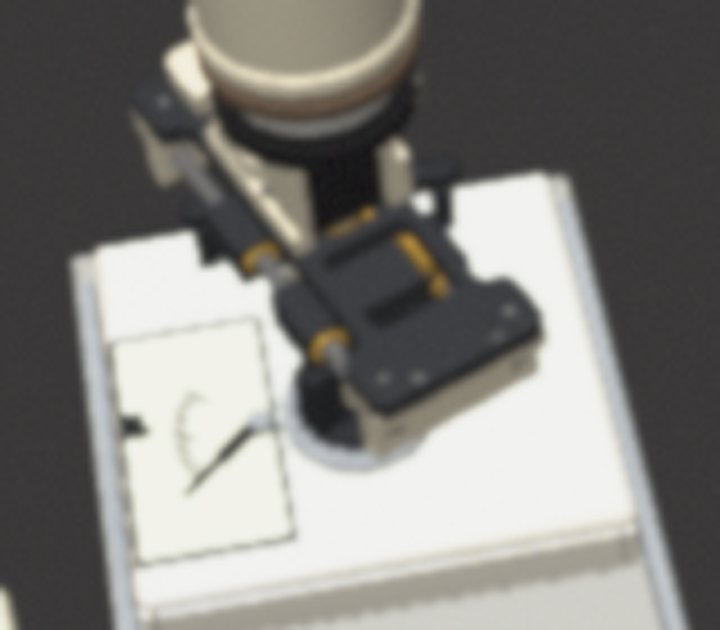

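Knob torque is 0.14 N·m, as expected for free turning, and the pointer is still at rest. Another 25°.

Request:
play_rows(plan=[0,0,0,0,0,1,-0.6,0,0,0,0,0,1,-0.6,0,0,0,0,0,1,-0.6,0,0,0,0,0,1,-0.6,0,0,0,0,0,1,-0.6])

```text
clock: 19.05
position: [594.3, -59.8, 152.9]
tool_rot: [0.678, 0.735, 0.0, -0.0]
wrist_force: [-1.1, 0.8, 2.3]
width: 18.3
```

```bash
cat >> h.py <<'E'
def look(k):
    st(); p,d=arm.snapshot("scene"); cv2.imwrite(f"pics/scene{k}.png",p)
    crop(f"pics/scene{k}.png",205,205,265,285,7,f"pics/s{k}.png")
E
python3 -c "
from h import *
look(12)"
```

```text
t 19.05 p [594.3 -59.8 152.9] q [-0.12  0.42  0.22  1.75 -0.11  0.98  0.23] F [-1.1  0.8  2.3] M [0.21 0.29 0.16] w 18.3 yawx 94.57 z [ 0.     0.001 -1.   ]
```

View pics/s12.png

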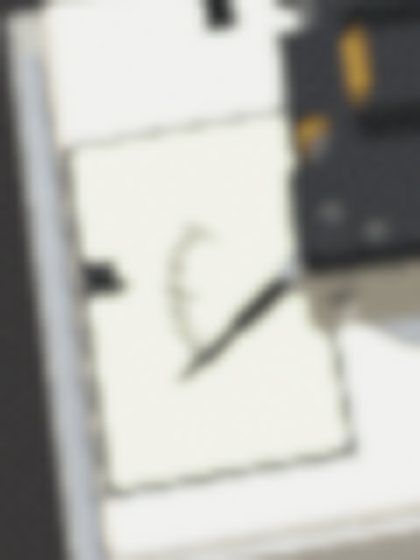

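```bash
cat >> h.py <<'E'
def arc(tip,nose=None):
    # tip px in scene; mark/pivot from world
    piv=np.array([598.8,-102.0]);
    P=ray("scene",[tip],159.)[0,:2]; N=ray("scene",[(200+102/4.6-.4,160+393/4.6-.4) if nose is None else nose],159.)[0,:2]
    a=P-piv;b=N-piv; th=np.arctan2(a[1],a[0])-np.arctan2(b[1],b[0]); print("tip",P.round(1),"r",np.hypot(*a).round(1),"nose",N.round(1),"angle to mark",th.round(3),"mm",(46*th).round(1))
E
python3 -c "
from h import *
arc((200+147/4.6-.4,160+457/4.6-.4))
arc((190+187/4.5-.4,150+493/4.5-.4),(190+147/4.5-.4,150+429/4.5-.4))
arc((205+182/7-.4,205+379/7-.4),(205+124/7-.4,205+284/7-.4))"
```

```text
tip [ 633. -131.] r 44.8 nose [ 599.6 -149.6] angle to mark 0.85 mm 39.1
tip [ 633.4 -131.7] r 45.6 nose [ 599.5 -148.6] angle to mark 0.846 mm 38.9
tip [ 632.4 -132.7] r 45.5 nose [ 600.  -148.5] angle to mark 0.803 mm 36.9
```

Request:
play_rows(plan=[0,0,-0.001,0,0,1,-0.6,0,0,-0.001,0,0,1,-0.6,0,0,-0.001,0,0,1,-0.6,0,0,-0.001,0,0,1,-0.6])

```text
clock: 19.6
position: [594.4, -59.8, 154.1]
tool_rot: [0.795, 0.606, 0.0, -0.0]
wrist_force: [-0.8, 1.1, 2.0]
width: 18.4
```

```bash
python3 -c "
from h import *
look(13)"
```

```text
t 19.6 p [594.4 -59.8 154.1] q [-0.17  0.43  0.3   1.75 -0.15  0.99 -0.09] F [-0.8  1.1  2. ] M [0.19 0.31 0.19] w 18.4 yawx 74.64 z [ 0.     0.001 -1.   ]
```

View pics/s13.png

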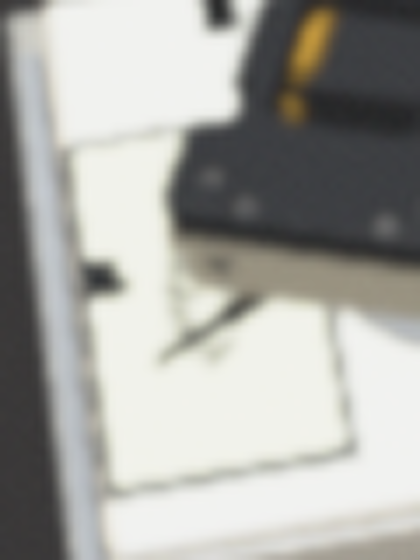

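```bash
python3 -c "
from h import *
arc((205+158/7-.4,205+361/7-.4),(205+124/7-.4,205+284/7-.4))"
```

```text
tip [ 626.  -139.1] r 46.0 nose [ 600.  -148.5] angle to mark 0.606 mm 27.9
```

Request:
play_rows(plan=[0,0,-0.0013,0,0,1,-0.6,0,0,-0.0013,0,0,1,-0.6,0,0,-0.0013,0,0,1,-0.6,0,0,-0.0013,0,0,1,-0.6])

```text
clock: 20.15
position: [594.4, -59.9, 155.2]
tool_rot: [0.888, 0.459, 0.0, -0.0]
wrist_force: [0.8, 1.7, 1.0]
width: 18.1
```

```bash
python3 -c "
from h import *
look(14)"
```

```text
t 20.15 p [594.4 -59.9 155.2] q [-0.23  0.43  0.37  1.75 -0.18  0.99 -0.4 ] F [0.8 1.7 1. ] M [0.25 0.24 0.07] w 18.1 yawx 54.68 z [ 0.     0.001 -1.   ]
```

View pics/s14.png

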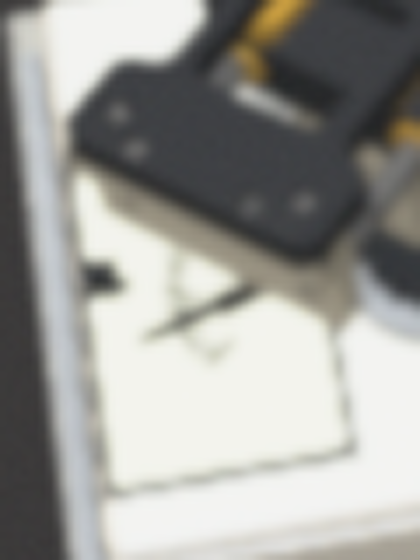

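```bash
python3 -c "
from h import *
arc((205+144/7-.4,205+339/7-.4),(205+124/7-.4,205+284/7-.4))"
```

```text
tip [ 618.6 -142.9] r 45.5 nose [ 600.  -148.5] angle to mark 0.423 mm 19.5
```

Request:
play_rows(plan=[0,0,-0.0012,0,0,1,-0.6,0,0,-0.0012,0,0,1,-0.6,0,0,-0.0012,0,0,1,-0.6,0,0,0,0,0,0,-0.6])

```text
clock: 20.7
position: [594.5, -59.9, 156.0]
tool_rot: [0.94, 0.341, 0.0, -0.0]
wrist_force: [-0.6, 1.7, 3.3]
width: 18.4
```

```bash
python3 -c "
from h import *
look(15)"
```

```text
t 20.7 p [594.5 -59.9 156. ] q [-0.27  0.44  0.43  1.75 -0.21  1.   -0.64] F [-0.6  1.7  3.3] M [0.4  0.19 0.15] w 18.4 yawx 39.86 z [ 0.  0. -1.]
```

View pics/s15.png

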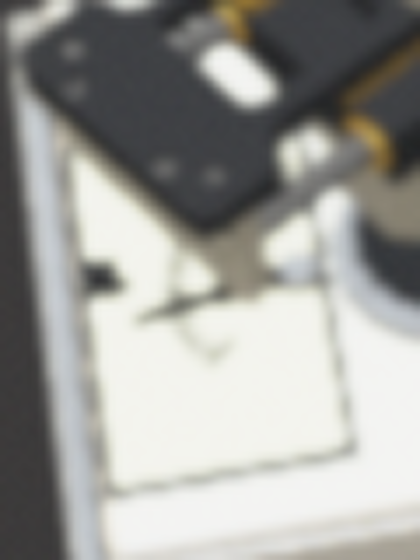

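Request:
play_rows(plan=[0,0,0,0,0,-1,-0.6,0,0,0,0,0,-1,-0.6,0,0,0,0,0,0,-0.6,0,0,0,0,0,0,-0.6])

```text
clock: 21.25
position: [594.2, -61.1, 155.7]
tool_rot: [0.908, 0.419, -0.0, 0.0]
wrist_force: [0.0, -0.2, -0.2]
width: 18.8
```

```bash
python3 -c "
from h import *
arc((205+138/7-.4,205+320/7-.4),(205+124/7-.4,205+284/7-.4))
look(16)"
```

```text
tip [ 612.2 -144.6] r 44.7 nose [ 600.  -148.5] angle to mark 0.279 mm 12.8
t 21.25 p [594.2 -61.1 155.7] q [-0.24  0.44  0.39  1.75 -0.19  0.99 -0.49] F [ 0.  -0.2 -0.2] M [-0.1   0.09  0.  ] w 18.8 yawx 49.54 z [-0. -0. -1.]
```

View pics/s16.png

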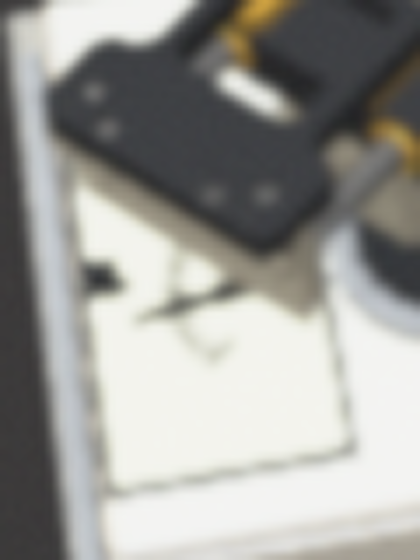

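Backing off to free the knob leaves the tip where it was: 12.8 mm short, about 29° of turning. I'll take 22° of that (10° slack first), rising as I go.

Request:
play_rows(plan=[0,0,0,0,0,1,-0.6,0,0,0,0,0,1,-0.6,0,0,-0.0013,0,0,1,-0.6,0,0,-0.0013,0,0,1,-0.6,0,0,-0.0013,0,0,1,-0.6,0,0,-0.0013,0,0,1,-0.6,0,0,0,0,0,0.4,-0.6,0,0,0,0,0,0,-0.6])

```text
clock: 22.3
position: [593.7, -60.4, 156.9]
tool_rot: [0.988, 0.154, -0.001, -0.0]
wrist_force: [-2.2, 1.1, 1.7]
width: 18.3
```

```bash
python3 -c "
from h import *
look(17)"
```

```text
t 22.3 p [593.7 -60.4 156.9] q [-0.34  0.45  0.51  1.75 -0.26  1.   -0.99] F [-2.2  1.1  1.7] M [-0.02  0.71  0.13] w 18.3 yawx 17.66 z [-0.001  0.    -1.   ]
```

View pics/s17.png

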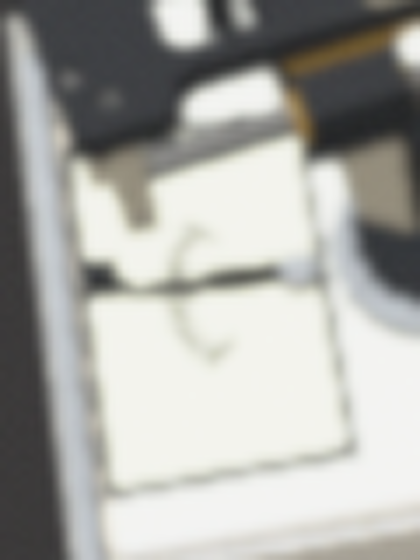

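```bash
python3 -c "
from h import *
arc((205+130/7-.4,205+292/7-.4),(205+124/7-.4,205+284/7-.4))"
```

```text
tip [ 602.8 -146.9] r 45.1 nose [ 600.  -148.5] angle to mark 0.063 mm 2.9
```

Request:
play_rows(plan=[0,0,-0.001,0,0,0.6,-0.6,0,0,-0.0005,0,0,0.6,-0.6,0,0,0,0,0,0,-0.6,0,0,0,0,0,-1,-0.6,0,0,0,0,0,-1,-0.6,0,0,0,0,0,0,-0.5,0,0,0,0,0,0,-0.45])

```text
clock: 23.22
position: [594.6, -60.8, 157.6]
tool_rot: [0.982, 0.187, 0.0, 0.0]
wrist_force: [0.2, 0.3, 0.2]
width: 24.7
```

```bash
python3 -c "
from h import *
look(18)"
```

```text
t 23.225 p [594.6 -60.8 157.6] q [-0.32  0.45  0.5   1.75 -0.25  1.   -0.93] F [0.2 0.3 0.2] M [-0.04  0.13  0.02] w 24.7 yawx 21.52 z [ 0.001 -0.    -1.   ]
```

View pics/s18.png

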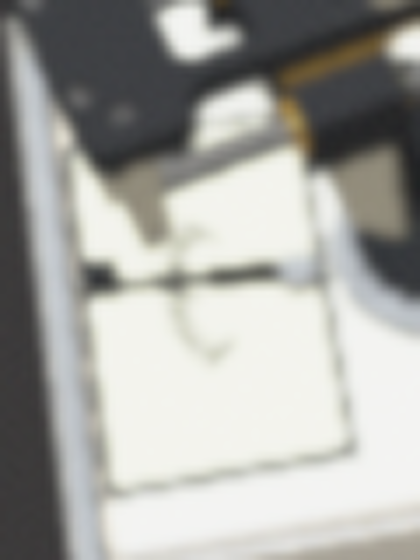

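The pointer now runs straight into the block's nose and the fingers are free of the knob. Rising straight up and clear for an unobstructed check.

Request:
play_rows(plan=[0,0,-0.04,0,0,0,-0.45,0,0,-0.06,0,0,0,-0.45,0,0,-0.1,0,0,0,-0.45,0,0,-0.1,0,0,0,-0.45,0,0,-0.1,0,0,0,-0.45,-0.13,0.08,0,0,0,0,-0.45,-0.15,0.09,0,0,0,0,-0.45,-0.15,0.09,0,0,0,0,-0.45,0,0,0,0,0,0,-0.45])

```text
clock: 24.4
position: [516.3, -164.9, 259.2]
tool_rot: [0.983, 0.184, 0.001, 0.001]
wrist_force: [0.4, 0.7, 1.0]
width: 25.5
```

```bash
python3 - <<'E'
from h import *
st()
for n in("scene","top"):
    p,d=arm.snapshot(n); cv2.imwrite(f"pics/{n}19.png",p)
crop("pics/scene19.png",200,200,270,270,8,"pics/s19.png")
crop("pics/top19.png",350,190,470,310,5,"pics/t19.png")
E
```

```text
t 24.4 p [ 516.3 -164.9  259.2] q [-0.24  0.24  0.59  1.78 -0.15  1.16 -0.8 ] F [0.4 0.7 1. ] M [-0.05  0.14  0.05] w 25.5 yawx 21.18 z [ 0.002 -0.001 -1.   ]
```

View pics/s19.png

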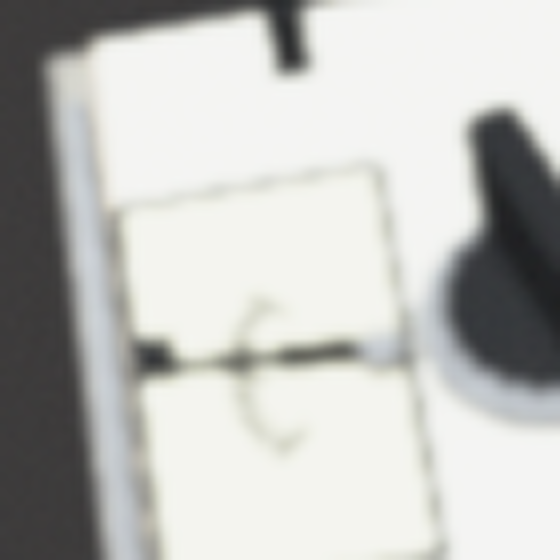

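View pics/t19.png

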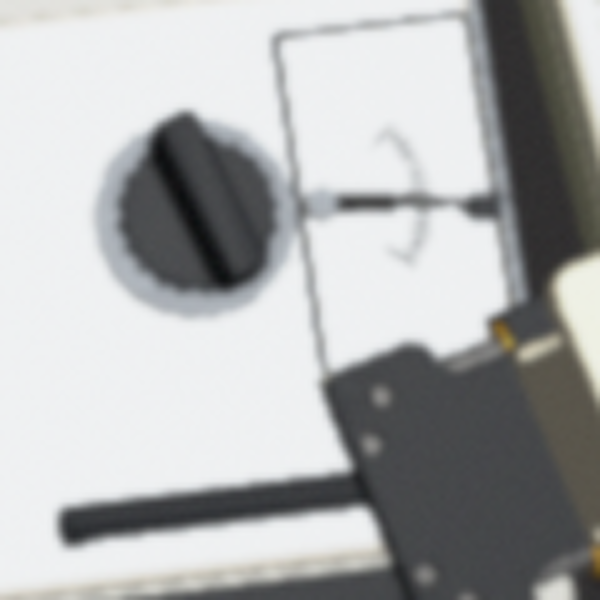

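Both views show the pointer tip at the block's nose, within about 1 mm. The bar's left end is at the same top-view pixel, about (363,295), as when the cover was home. Handing in.

```bash
python3 -c "
from h import *
s,r=st(); print(arm.hand_in())"
```

```text
t 24.5 p [ 518.7 -160.7  258.7] q [-0.24  0.24  0.59  1.78 -0.15  1.16 -0.8 ] F [ 0.9  0.9 -0.6] M [-0.04  0.19  0.  ] w 25.3 yawx 21.53 z [ 0.002  0.001 -1.   ]
the job is handed in; nothing more can be done
None
```

I closed the cover, tightened the knob until the pointer reached the block, let go, and handed the job in at 24.5 s. No verdict is reported.

- **Cover:** I drew it forward by the handle at about 0.08 m/s, slowing near the end. It travelled about 146 mm and stopped firmly, with the force rising to 20 N and no further movement. After the tightening, the handle bar was still in the same place in the top view.
- **Knob:** I turned it clockwise in stages with the wing loosely caged between the fingers, lifting the arm as the knob rose. Vertical force at the readings between stages stayed at 3.3 N or less.
- **Last check:** with the knob released and the gripper clear, both cameras show the pointer tip at the block's nose, about 1 mm or less off by eye. I did not watch the bystanders specifically; the gripper passed above them.
- **What disagreed:** the reported tool height was about 30 mm too low compared with the fingertips seen by the camera. Because of this, the first pull passed over the handle without touching anything. I corrected for the offset from then on.

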